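# Free a seized shut-off valve in a driver's seat base and lock the service lid

### The job

The air shut-off valve in the open service well of this driver's seat base is seized. Rock its bar handle gently back and forth by feel, turning round at each stop and never wrenching it, until it breaks free; then turn it fully clockwise, shut the hinged service lid over it, and lock the lid by pushing its wing-headed stud in and turning it a quarter turn clockwise so that it springs back locked. Leave the bottle, tray and tools that lie on and beside the seat base where they are.

Things in the scene. Friction and masses are not known exactly. Their poses are not given: they have to be found in the camera images.
- seat_base: Driver's seat base fixed to the bench: floor rails, a black console 300 mm wide with a sloped face in front, bellows and a grey plate (179 mm up) behind. Origin on the bench under the face's centre; x to its back, y to its left, z up; its front is turned to the robot's right. The face rises to the back at 30 degrees: work square to it, the tool tilted 30 degrees, wrist towards the seat's front.
- rim (a point): Centre of the sloped face, 165 mm straight above seat_base's origin. x up the slope, y to the left, z square out of the face, which measures 260 (x) by 300 mm (y). The service well is cut into it: x -70 to 70, y -70 to 75, 56 mm deep.
- handle_grip (a point): The valve's aluminium bar handle, 58 long, 16 thick, 26 mm high, its underside 21 mm above the well's floor. The point lies on the turning axis, 10 mm below the bar's top, at x 0, y 0, z -19 mm in rim's frame. x along the bar, z out of the well along the turning axis.
- valve_handle (a joint): Turn of the bar (rad), clockwise positive looking into the well; near 0 at the start, bar up and down the slope; end stops at 1.2 and -1.0. Seized: it stops at 0.08 to 0.17 either way. Each push home on the opposite side from the last (0.3 to 0.6 N m) gives about 0.045 more arc; pushing one side only gives nothing. After 4 to 7 half swings it runs free (past 0.4) with 0.1 N m of friction.
- valve_body (a joint): Twist of the brass valve body in its sheet bracket (rad, clockwise positive); 0 unloaded, springy at 12.5 N m per rad, so at a stop the bar still yields a little while the moment climbs. The bar's angle to the seat is this plus valve_handle. Past 0.1 either way (1.25 N m) the bracket is torn and the job spoilt.
- lid_hinge (a point): Middle of the lid's hinge line, along the right side of the well, at x 0, y -80 mm, z 0 in rim's frame; the hinge line runs up the slope. The axes are the lid's: its y runs from the hinge to its free edge, z out of its outer face.
- lid (a joint): Angle of the flat sheet-steel lid (rad): 0 shut, flat on the rim; 1.7 to 1.95 at the start, where it stands open beyond the well's right side. A stiff hinge: it stays where it is left, and needs about 0.35 to 0.7 N m to swing.
- lid_edge (a point): Middle of the lid's free edge, 198 mm from the hinge. The lid is 165 mm wide (along the hinge) and 4 mm thick. The stud stands out of its outer face 18 mm from this edge, half-way along it.
- stud_grip (a point): The stud's wing head, 36 long, 9 thick, 25 mm high, its top 41 mm and its underside 16 mm above the lid's underside; the point is on its axis, 7 mm below the top. x along the wing, z out along the stud. It stands 180 mm from the hinge; with the lid shut that is x 0, y 100 mm, z 34 mm in rim's frame.
- stud_push (a joint): How far the stud is pushed in (m): 0 out, 0.0065 fully in; spring force 3 N at the start, 7 N fully in. It can turn only while in by more than 0.005, and springs back out both unlocked and locked.
- stud (a joint): Turn of the stud (rad), clockwise positive: 0 unlocked (wing up and down the slope), 1.6 end stop; from about 1.4 on it is locked once it has sprung back.
- squeeze_bottle: Red squeeze bottle, 52 mm across, 140 mm tall, standing on the bench beside the seat base; origin under it.
- screwdriver: Screwdriver lying on the bench, 200 mm long.
- spanner: Spanner lying on the seat base's top plate, 170 mm long.
- bolt_tray: Black tray of bolts on the seat base's top plate, 75 x 100 x 30 mm; origin under it.

How it is judged:
By the outcome, as a careful person would: the job done as asked, in the order asked, and still so for the second after the job is handed in, with the robot touching nothing.
It also fails if it takes over 72 s, if anything falls off the work surface, if the arm or the gripper's body presses on something with over 40 N, if the wrist force passes 120 N, or if a joint passes its speed limit or range.

### The arm

A 6-joint arm with a two-finger parallel gripper is mounted at the origin on the work surface. World frame = base frame: x ahead of the robot, y to its left, z up, the work surface at z = 0. Lengths are in m, angles in degrees, forces in N, time in s.
With the tool pointing down it reaches from about 0.375 to 0.9 m from the base axis. Payload 3.1 kg.
Tool frame: the origin (TCP) lies at the very end of the fingers, on their centre line; the grasp point (between the pads) lies 19 mm behind it (r.grasp_offset is the distance from the TCP to the grasp point, in m); z points along the fingers, y is the line along which they close (so a half turn about z gives the same grasp; the last joint's range is limited). The gripper opens to 87 mm and grips with 3 to 60 N. Pads are 19 mm wide; open, the fingers measure 117 mm over their backs; the gripper's body (75 mm by 190 mm) begins 51 mm behind the grasp point.
Start: joints at [-76.06, 30.224, 82.088, -0, 67.689, -10.227], TCP at [0.256, -0.57, 0.223] pointing down, gripper open.
Joint ranges: [-176.69, 176.69], [-43.24, 126.21], [12.49, 139.97], [-82, 262], [0, 151.66], [-163.58, 163.58]. Speed limits (degrees/s): [159.86, 159.86, 180, 180, 180, 180].

### API

Orientations are given as [roll, pitch, yaw] about the fixed x, y, z axes, in that order (R = Rz(yaw) Ry(pitch) Rx(roll)).
In Python, from cell import r gives the robot as it stands.
- The arm moves only by the shell command python3 -m creep 'ROWS'. ROWS is JSON, a list of rows, each a list of 5 numbers: the opening in per cent of the stroke, from 0 (shut) to 100 (fully open), then the shift along the world's x, y, z in m, then the turn about the world's z in degrees. A call has 1 to 12 rows; each row shifts and turns the commanded pose from where the row before left it; what a row does not reach is not made up. A row lasts 1/12 s, in which the tool goes at most 41.7 mm and 7.16 degrees, less where a joint would pass 70% of its speed; a pose out of reach is approached as far as the arm can. A call is refused whole if a number of a shift passes 0.0417 or a number of a turn 7.16, either way. A call with a gripper value outside its range is refused whole. The fingers move at their own pace and stop on an object; the grip force is fixed at half the most. Time passes only in rows, so rows that do not move let the fingers close. It gives the time, the measured TCP pose, the force, the opening and the grip force at its end, in the units of the state.
- r.state(): the state, without advancing time (a new reading comes with each control period).
- r.camera(name): name is "scene" or "top" or "wrist"; returns the picture (420x560x3 uint8, red, green, blue); there is no depth.
- r.calibration(name): a dict with "fx", "fy", "cx", "cy" (pixels), "camera_from_world" (4x4, takes a point from world to camera coordinates). Camera axes: x right, y up, looking along -z (the intrinsics and any distortion apply to the point x, -y, -z); pixel columns grow to the right and rows downward; lengths in m; the calibration is good to about 2 mm. The wrist camera is an equidistant fisheye: a pixel r from the principal point sees the ray r / f radians off the axis. A picture is of the moment at which its call begins: read the wrist's pose just before it. calibration takes no time and is no camera call; for the wrist camera it gives the pose at the moment of the call.
- r.job_done(): hands the job in; it is judged then, once.
The state is a dict: "time_s": time; "qpos": joint angles; "qd": joint speeds; "joint_efforts": joint torques, N m; "tool_pos": TCP position; "tool_rot": TCP orientation; "force": force on the tool from outside, world axes, zero at the start; "moment": the same for the moment, N m; "finger_gap": opening from 0.0 (shut) to 1.0 (fully open); "gripper_force": force on a finger pad.
Only numpy, scipy, OpenCV 4.12 (cv2) and the standard library are available. Lean on these libraries where they do the work, as an engineer would, in place of code of your own. Each camera call takes 0.05 s, during which the arm holds its last target. There are 200 camera calls.

## Working session

There is one attempt and no reset: what is moved stays moved. The work goes in short steps, Python scripts to look and compute and a shell command to move; the robot and the scene stay as the last step left them, time stands still between calls to the robot, and variables do not carry over. Pictures are saved under pics/ and viewed, at most 10 in all, crops included, and the job is handed in when it is done.

```bash
ls; mkdir -p pics; cat > h.py <<'E'
import numpy as np,cv2
from cell import r
def snap(n,f):
    im=r.camera(n); cv2.imwrite('pics/'+f+'.png',im[:,:,::-1]); return im
def ray(n,u,v,cal=None):
    c=cal or r.calibration(n); M=np.array(c['camera_from_world']); R=M[:3,:3];t=M[:3,3]
    x=(u-c['cx'])/c['fx'];y=(v-c['cy'])/c['fy']
    if n=='wrist':
        th=np.hypot(x,y); s=np.sin(th)/max(th,1e-9); d=np.array([x*s,-y*s,-np.cos(th)])
    else: d=np.array([x,-y,-1.])
    d=R.T@d; return -R.T@t, d/np.linalg.norm(d)
def onz(n,u,v,z,cal=None):
    o,d=ray(n,u,v,cal); return o+d*(z-o[2])/d[2]
def pix(n,p,cal=None):
    c=cal or r.calibration(n); M=np.array(c['camera_from_world']); q=M[:3,:3]@np.array(p)+M[:3,3]
    a=np.array([q[0],-q[1],-q[2]])
    if n=='wrist':
        h=np.hypot(a[0],a[1]);th=np.arctan2(h,a[2]); a2=a[:2]/h*th
    else: a2=a[:2]/a[2]
    return np.array([c['cx']+c['fx']*a2[0],c['cy']+c['fy']*a2[1]])
E
python3 - <<'E'
from h import *
print(r.state())
for n in('scene','top'):
    im=snap(n,n+'0'); c=r.calibration(n); M=np.array(c['camera_from_world']); print(n,c['fx'],-M[:3,:3].T@M[:3,3],-M[2,:3])
    
a=cv2.imread('pics/scene0.png');b=cv2.imread('pics/top0.png')
E
```

```text
pics
{'time_s': 0.0, 'qpos': array([-7.60609536e+01,  3.02786943e+01,  8.21543512e+01, -6.51009925e-04,
        6.76879589e+01, -1.02251150e+01]), 'qd': array([-0.06694759, -0.03678337,  0.1002746 , -0.02546055,  0.00754308,
       -0.06278878]), 'joint_efforts': array([-9.10155177e-05, -4.40048718e+01, -1.76594317e+01,  6.32740441e-02,
        5.81350189e-02, -1.59562037e-04]), 'tool_pos': array([ 0.2557177 , -0.56951701,  0.22158583]), 'tool_rot': array([-1.79880811e+02, -2.08880121e-02,  2.41643875e+01]), 'force': array([-0.72878796,  0.61736037, -0.52819605]), 'moment': array([-0.0207262 ,  0.01798618, -0.06317584]), 'gripper_force': 0.0, 'finger_gap': 1.0027132374506142}
scene 512.4690953708796 [1.20522071 0.34703496 1.0490071 ] [-0.54852403 -0.30028238 -0.78035369]
top 509.49175096546867 [ 4.85176985e-01 -9.13718164e-04  1.41861858e+00] [ 0.05879202 -0.02659052 -0.99791605]
```

View pics/scene0.png

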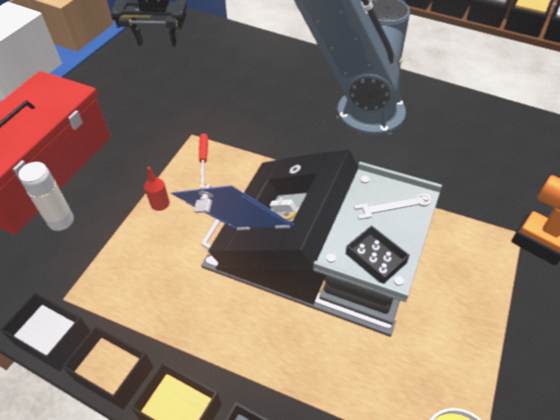

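View pics/top0.png

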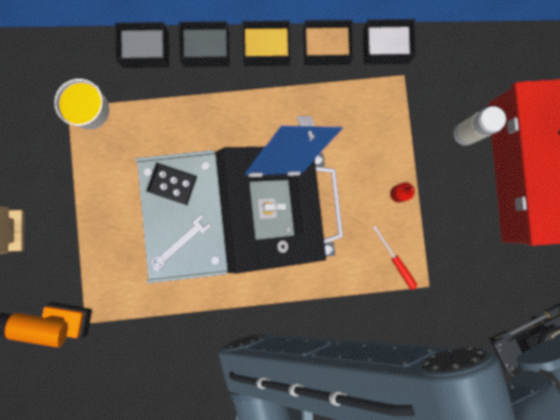

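```bash
python3 - <<'E'
from h import *
for n,f,box in(('top','top0',(130,110,230,172)),('scene','scene0',(165,130,230,172))):
    im=cv2.imread(f'pics/{f}.png'); x,y,w,h=box
    o=cv2.resize(im[y:y+h,x:x+w],None,fx=3.4,fy=3.4,interpolation=cv2.INTER_CUBIC)
    o=cv2.convertScaleAbs(o,alpha=1.5,beta=25); cv2.imwrite(f'pics/{f}z.png',o)
cal=r.calibration('top')
for nm,u,v,z in[('plateTL',137,158,.179),('plateBL',148,279,.179),('plateBR',228,271,.179),('wellTL',249,181,.19),('wellBL',256,241,.19),('wellTR',290,178,.13),('wellBR',295,238,.13),('handle',268,208,.149)]: print(nm,onz('top',u,v,z,cal).round(4))
E
```

```text
plateTL [0.6854 0.319  0.179 ]
plateBL [0.3921 0.2948 0.179 ]
plateBR [0.4063 0.1028 0.179 ]
wellTL [0.6222 0.0474 0.19  ]
wellBL [0.477  0.0335 0.19  ]
wellTR [ 0.6344 -0.0545  0.13  ]
wellBR [ 0.4818 -0.0634  0.13  ]
handle [0.5581 0.0031 0.149 ]
```

View pics/top0z.png

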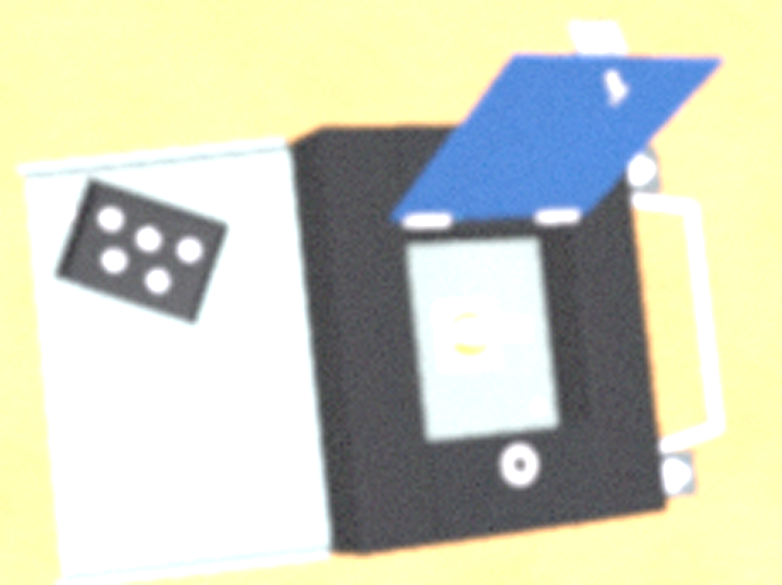

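View pics/scene0z.png

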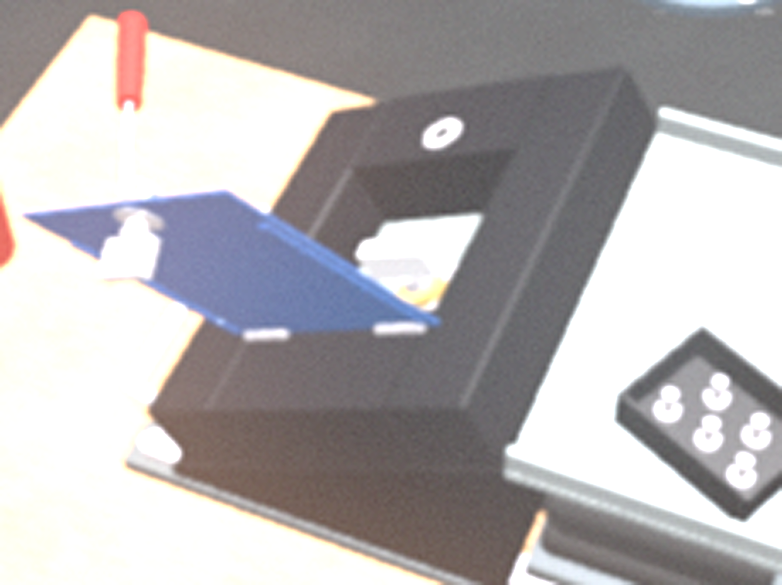

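```bash
python3 - <<'E'
from h import *
from scipy.optimize import least_squares as LS
k=3.4
obs=[]
def T(x,y):return('top',130+(x+.5)/k-.5,110+(y+.5)/k-.5)
def S(x,y):return('scene',165+(x+.5)/k-.5,130+(y+.5)/k-.5)
ct={n:r.calibration(n) for n in('top','scene')}
def fr(p):
    yaw=p[2]; ex=np.array([np.cos(yaw)*np.cos(np.pi/6),np.sin(yaw)*np.cos(np.pi/6),.5]); ey=np.array([-np.sin(yaw),np.cos(yaw),0]); return np.array([p[0],p[1],.165]),np.c_[ex,ey,np.cross(ex,ey)]
L=[((0,100,1),T(519,464)),((0,100,1),S(442,132)),
 ((0,-80,3),T(492.5,218.5)),((0,-80,3),S(333.5,331)),
 ((130,150,0),T(357,553)),((130,150,0),S(620,70)),((130,-150,0),S(465,407)),((-130,-150,0),S(208,408)),((130,-150,0),T(322,130))]
def res(p):
    o,R=fr(p); return np.concatenate([pix(n,o+R@np.array(a)/1000,ct[n])-[u,v] for a,(n,u,v) in L])
s=LS(res,[.558,.0,np.pi/2],loss='soft_l1'); print(s.x,np.degrees(s.x[2]));print(res(s.x).reshape(-1,2).round(1))
p=s.x;o,R=fr(p)
np.save('pose.npy',p);print(R.round(3))
def lid(a,y,x=0,z=0): # lid point
    return o+R@np.array([x,-80+y*np.cos(a)-z*np.sin(a),y*np.sin(a)+z*np.cos(a)])/1
def lp(a,x,y,z): return o+R@(np.array([x,-80+y*np.cos(a)-z*np.sin(a),y*np.sin(a)+z*np.cos(a)])/1000)
Ls=[((82.5,198,2),T(513,55)),((-82.5,198,2),T(720,62)),((82.5,198,2),S(25,214)) if 0 else ((-82.5,198,2),S(25,214))]
Ls=[((82.5,198,2),T(513,55)),((-82.5,198,2),T(720,62)),((-82.5,198,2),S(25,214)),((0,180,30),T(616,88))]
f=lambda a:np.concatenate([pix(n,lp(a[0],*q),ct[n])-[u,v] for q,(n,u,v) in Ls])
q=LS(f,[1.8]);print('lid',q.x,f(q.x).round(1)); a=q.x[0]
for nm,w in[('edge',lp(a,0,198,2)),('edgeLow',lp(a,-82,198,2)),('edgeHigh',lp(a,82,198,2)),('stud',lp(a,0,180,34)),('handle',o+R@[0,0,-.019]),('studshut',o+R@[0,.1,.034]),('hinge',o+R@[0,-.08,0])]:print(nm,w.round(4))
print('handle px',[pix(n,o+R@[0,0,-.009],ct[n]).round(1) for n in ct])
E
```

```text
[ 0.56211409 -0.01906572  1.65581239] 94.87106138448809
[[ -0.8   0.1]
 [  0.1  -0.1]
 [ -0.5  -0.4]
 [  0.1  -2.8]
 [  1.3   1.3]
 [  2.5  -2.5]
 [ -1.1   0.1]
 [-19.8   0.8]
 [ -1.6  -2.1]]
[[-0.074 -0.996  0.042]
 [ 0.863 -0.085 -0.498]
 [ 0.5    0.     0.866]]
lid [1.90185849] [  0.5   3.3   1.8   2.5  -0.6  -4.5  -5.2 -12.2]
edge [ 0.7158 -0.0996  0.3266]
edgeLow [ 0.7218 -0.1704  0.2856]
edgeHigh [ 0.7097 -0.0289  0.3676]
stud [ 0.7389 -0.0839  0.3028]
handle [ 0.5613 -0.0096  0.1485]
studshut [ 0.4639 -0.0445  0.1944]
hinge [ 0.6418 -0.0123  0.165 ]
handle px [array([275.1, 206.2]), array([280.1, 201.6])]
```

```bash
python3 -m creep '[[0,0.0151,0.0328,0.006,3.93],[0,0.0151,0.0328,0.006,3.93],[0,0.0151,0.0328,0.006,3.93],[0,0.0151,0.0328,0.006,3.93],[0,0.0151,0.0328,0.006,3.93],[0,0.0151,0.0328,0.006,3.93],[0,0.0151,0.0328,0.006,3.93],[0,0.0151,0.0328,0.006,3.93],[0,0.0151,0.0328,0.006,3.93]]'
python3 -m creep '[[0,0.0151,0.0328,0.006,3.93],[0,0.0151,0.0328,0.006,3.93],[0,0.0151,0.0328,0.006,3.93],[0,0.0151,0.0328,0.006,3.93],[0,0.0151,0.0328,0.006,3.93],[0,0.0151,0.0328,0.006,3.93],[0,0.0151,0.0328,0.006,3.93],[0,0.0151,0.0328,0.006,3.93],[0,0.0151,0.0328,0.006,3.93],[0,0,0,0,0],[0,0,0,0,0]]'
python3 - <<'E'
from h import *
c=r.calibration('wrist'); im=snap('wrist','w1'); snap('top','top1'); np.save('w1.npy',np.array(c,dtype=object),allow_pickle=True)
p=np.load('pose.npy');yaw=p[2];C=np.cos(np.pi/6)
ex=np.array([np.cos(yaw)*C,np.sin(yaw)*C,.5]);ey=np.array([-np.sin(yaw),np.cos(yaw),0]);R=np.c_[ex,ey,np.cross(ex,ey)];o=np.array([p[0],p[1],.165])
for a in[(0,0,-9),(29,0,-9),(-29,0,-9),(0,100,1),(0,-80,3),(70,75,0),(-70,75,0),(70,-70,0)]:print(a,pix('wrist',o+R@np.array(a)/1e3,c).round(1))
E
```

```text
time_s: 0.85
tool_pos: [0.392, -0.2731, 0.2765]
tool_rot: [-180.0, -0.0, 59.7]
force: [-0.2, 0.2, 0.6]
finger_gap: 0.402
gripper_force: 0.0
time_s: 1.77
tool_pos: [0.5278, 0.0218, 0.3303]
tool_rot: [-180.0, 0.0, 95.1]
force: [0.2, 1.0, -0.7]
finger_gap: 0.003
gripper_force: 0.0
(0, 0, -9) [304.6 224.4]
(29, 0, -9) [306.5 206.3]
(-29, 0, -9) [302.9 240.3]
(0, 100, 1) [213.2 230.8]
(0, -80, 3) [376.5 232.6]
(70, 75, 0) [229.2 182.8]
(-70, 75, 0) [241.2 265.4]
(70, -70, 0) [382.3 184.3]
```

View pics/w1.png

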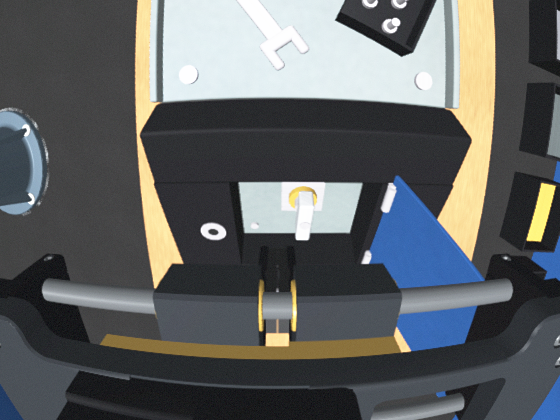

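```bash
python3 - <<'E'
from h import *
im=cv2.imread('pics/w1.png')[165:270,195:335]; cv2.imwrite('pics/w1z.png',cv2.resize(im,None,fx=5,fy=5,interpolation=cv2.INTER_CUBIC))
E
```

```text
(no output)
```

View pics/w1z.png

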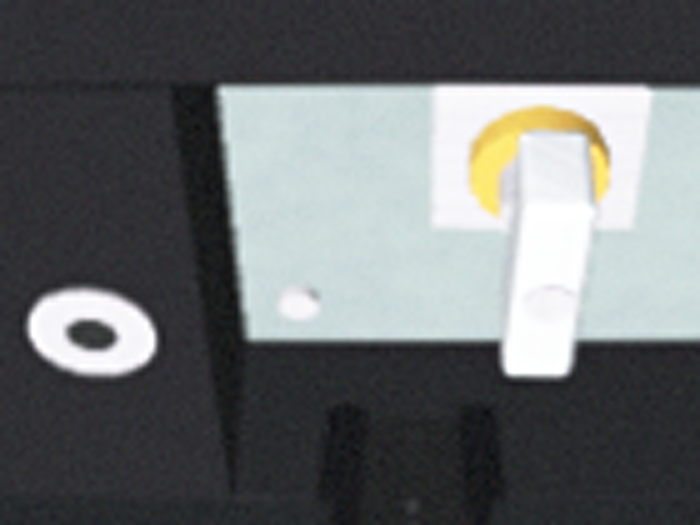

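```bash
python3 -m creep '[[0,0,0,-0.03,0],[0,0,0,-0.03,0],[0,0,0,-0.03,0],[0,0,0,-0.03,0],[0,0,0,-0.03,0],[0,0,-0.001,-0.0218,0],[0,0.004,0,0,0],[0,0,0,0,0]]'
for i in 1; do python3 -m creep '[[0,0.002,0,0,0],[0,0,0,0,0]]'; done
python3 -m creep '[[0,0.001,0,0,0],[0,0.001,0,0,0],[0,0,0,0,0]]'; python3 -m creep '[[0,0.001,0,0,0],[0,0,0,0,0]]'; python3 -m creep '[[0,0.001,0,0,0],[0,0,0,0,0]]'
```

```text
time_s: 2.53
tool_pos: [0.5315, 0.0178, 0.158]
tool_rot: [-179.9, -0.0, 94.7]
force: [1.3, -0.3, 1.0]
finger_gap: 0.009
gripper_force: 0.0
time_s: 2.7
tool_pos: [0.5355, 0.0183, 0.1605]
tool_rot: [179.8, 0.1, 94.8]
force: [0.6, -0.1, -0.3]
finger_gap: 0.005
gripper_force: 0.0
time_s: 2.95
tool_pos: [0.5365, 0.0191, 0.1597]
tool_rot: [179.9, 0.0, 94.9]
force: [0.3, 0.1, -0.6]
finger_gap: 0.003
gripper_force: 0.0
time_s: 3.12
tool_pos: [0.537, 0.0193, 0.1591]
tool_rot: [180.0, 0.0, 94.9]
force: [0.3, -0.5, 0.5]
finger_gap: 0.008
gripper_force: 0.0
time_s: 3.28
tool_pos: [0.5379, 0.0193, 0.1588]
tool_rot: [180.0, 0.0, 94.9]
force: [-0.3, -0.7, -1.0]
finger_gap: 0.005
gripper_force: 0.0
```

```bash
for i in 1; do python3 -m creep '[[0,0.001,0,0,0],[0,0,0,0,0]]'|grep -E 'pos|force: \['; python3 -m creep '[[0,0.001,0,0,0],[0,0,0,0,0]]'|grep -E 'pos|force: \['; python3 -m creep '[[0,0.001,0,0,0],[0,0,0,0,0]]'|grep -E 'pos|force: \['; done
```

```text
tool_pos: [0.5389, 0.0192, 0.1587]
force: [-0.0, 0.5, 0.0]
tool_pos: [0.5399, 0.0192, 0.1587]
force: [-0.6, 0.8, 0.7]
tool_pos: [0.5409, 0.0192, 0.1587]
force: [0.3, 0.1, 1.3]
```

```bash
python3 -m creep '[[0,0.001,0,0,0],[0,0,0,0,0]]'|grep -E 'pos|force: \['; python3 -m creep '[[0,0.001,0,0,0],[0,0,0,0,0]]'|grep -E 'pos|force: \['; python3 -m creep '[[0,0.001,0,0,0],[0,0,0,0,0]]'|grep -E 'pos|force: \['; python3 - <<'E'
from h import *
print(r.state()['moment'],r.state()['joint_efforts'].round(1)); c=r.calibration('wrist')
im=snap('wrist','w2'); cv2.imwrite('pics/w2z.png',cv2.resize(im[140:320,180:400,::-1],None,fx=3,fy=3,interpolation=cv2.INTER_CUBIC))
E
```

```text
tool_pos: [0.5419, 0.0192, 0.1588]
force: [-0.9, 0.0, -0.4]
tool_pos: [0.5421, 0.0192, 0.1587]
force: [-1.2, 0.1, 1.3]
tool_pos: [0.5424, 0.0193, 0.1586]
force: [-3.6, -1.0, 2.5]
[-0.07311592  0.54287779 -0.02368294] [  0.1 -37.7 -15.3   0.3  -1.   -0. ]
```

View pics/w2z.png

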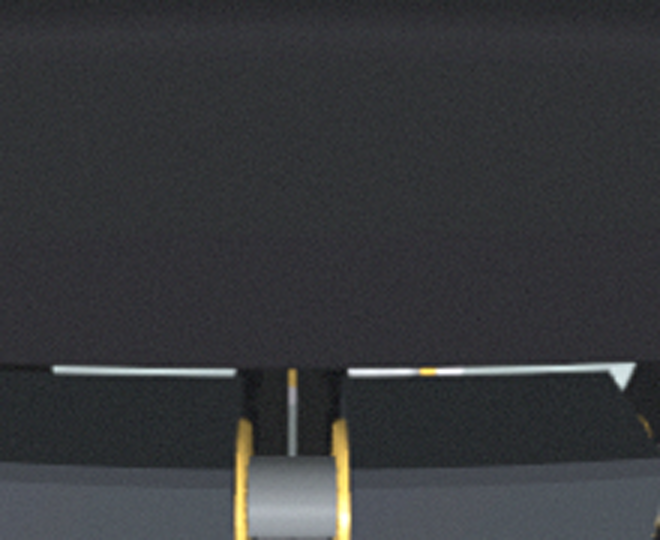

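```bash
f(){ grep -E 'pos|force: \['|tr '\n' ' ';echo; }; python3 -m creep '[[0,0,0,0,0],[0,0,0,0,0],[0,0,0,0,0]]'|f; python3 -m creep '[[0,0.001,0,0,0],[0,0,0,0,0],[0,0,0,0,0]]'|f; python3 -m creep '[[0,0.001,0,0,0],[0,0,0,0,0],[0,0,0,0,0]]'|f
```

```text
tool_pos: [0.5426, 0.0193, 0.1586] force: [-5.2, 0.4, 4.6] 
tool_pos: [0.5428, 0.0194, 0.1586] force: [-6.7, -1.1, 4.7] 
tool_pos: [0.543, 0.0194, 0.1586] force: [-9.2, -0.8, 8.0]
```

```bash
python3 - <<'E'
from h import *
im=snap('scene','s2');t=snap('top','t2')
a=cv2.resize(im[150:250,220:320,::-1],None,fx=4,fy=4,interpolation=cv2.INTER_CUBIC)
b=cv2.resize(t[150:250,220:320,::-1],None,fx=4,fy=4,interpolation=cv2.INTER_CUBIC)
cv2.imwrite('pics/st2.png',cv2.convertScaleAbs(np.hstack([a,b]),alpha=1.4,beta=20))
st=r.state();print(st['force'],st['moment'])
p=st['tool_pos'];print(pix('scene',p)-[220,150],(pix('top',p)-[220,150]))
E
```

```text
[-7.52491108 -1.40413955  5.78579535] [-0.14497024  1.26694798 -0.06827966]
[77.27620632 50.82096076] [41.48685596 64.02171875]
```

View pics/st2.png

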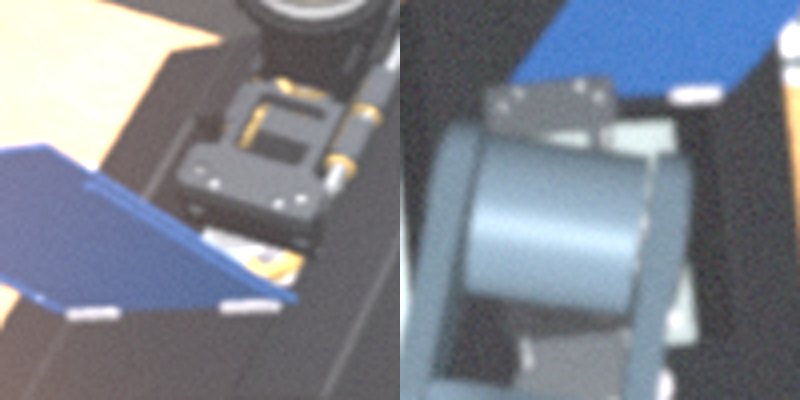

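```bash
python3 - <<'E'
from h import *
c=np.load('w1.npy',allow_pickle=True).item()
t=np.array([.5278,.0218,.3303]);a=np.radians(95.1)
ty=np.array([np.sin(a),-np.cos(a),0]);tx=np.array([np.cos(a),np.sin(a),0])
for h in(0,.01,.02,.03):
  for s in(-.010,.010): print(h,s,[pix('wrist',t+[0,0,h]+tx*s+ty*k,c).round(1).tolist() for k in(-.015,-.012,0,.012,.015)])
E
```

```text
0 -0.01 [[250.4, 279.5], [255.6, 279.5], [276.6, 279.7], [297.6, 279.6], [302.8, 279.5]]
0 0.01 [[249.2, 247.8], [254.7, 247.8], [276.6, 247.9], [298.6, 247.9], [304.0, 247.8]]
0.01 -0.01 [[249.1, 288.5], [254.6, 288.6], [276.6, 288.7], [298.6, 288.6], [304.1, 288.5]]
0.01 0.01 [[247.7, 255.6], [253.5, 255.7], [276.6, 255.8], [299.7, 255.7], [305.5, 255.7]]
0.02 -0.01 [[247.6, 298.4], [253.4, 298.5], [276.6, 298.6], [299.8, 298.5], [305.5, 298.4]]
0.02 0.01 [[246.1, 264.3], [252.1, 264.4], [276.6, 264.5], [301.0, 264.4], [307.1, 264.4]]
0.03 -0.01 [[246.0, 309.3], [252.1, 309.4], [276.5, 309.6], [301.0, 309.4], [307.1, 309.4]]
0.03 0.01 [[244.2, 274.0], [250.6, 274.1], [276.6, 274.3], [302.5, 274.2], [308.9, 274.1]]
```

```bash
f(){ grep -E 'pos|force: \['|tr '\n' ' ';echo; }; for i in 1; do python3 -m creep '[[0,0.001,0,0,0],[0,0.001,0,0,0],[0,0,0,0,0]]'|f; python3 -m creep '[[0,0.001,0,0,0],[0,0.001,0,0,0],[0,0,0,0,0]]'|f; python3 -m creep '[[0,0.001,0,0,0],[0,0,0,0,0],[0,0,0,0,0]]'|f; done
```

```text
tool_pos: [0.5445, 0.0197, 0.1585] force: [-8.8, 0.1, 7.2] 
tool_pos: [0.5458, 0.0199, 0.1585] force: [-9.7, 1.0, 8.0] 
tool_pos: [0.547, 0.0201, 0.1586] force: [-10.1, 0.6, 8.0]
```

```bash
f(){ grep -E 'pos|force: \['|tr '\n' ' ';echo; };  python3 -m creep '[[0,0.001,0,0,0],[0,0.001,0,0,0],[0,0,0,0,0]]'|f; python3 -m creep '[[0,0.001,0,0,0],[0,0.001,0,0,0],[0,0,0,0,0]]'|f; python3 -m creep '[[0,0.001,0,0,0],[0,0.001,0,0,0],[0,0,0,0,0]]'|f
```

```text
tool_pos: [0.5474, 0.0202, 0.1585] force: [-11.9, 1.1, 10.2] 
tool_pos: [0.5478, 0.0203, 0.1585] force: [-15.9, 0.1, 13.0] 
tool_pos: [0.5482, 0.0203, 0.1585] force: [-18.1, 0.4, 16.2]
```

```bash
f(){ grep -E 'pos|force: \['|tr '\n' ' ';echo; };  python3 -m creep '[[0,0.002,0,0,0],[0,0.002,0,0,0],[0,0,0,0,0],[0,0,0,0,0]]'|f; python3 -m creep '[[0,0.002,0,0,0],[0,0,0,0,0],[0,0,0,0,0]]'|f
```

```text
tool_pos: [0.5491, 0.0205, 0.1585] force: [-23.6, -0.1, 20.4] 
tool_pos: [0.5495, 0.0205, 0.1585] force: [-25.2, -0.5, 23.9]
```

```bash
f(){ grep -E 'pos|force: \['|tr '\n' ' ';echo; };  python3 -m creep '[[0,0.002,0,0,0],[0,0,0,0,0],[0,0,0,0,0]]'|f; python3 -m creep '[[0,-0.03,0,0,0],[0,-0.005,-0.008,0,0],[0,0,-0.028,-0.011,0],[0,0,-0.028,-0.011,0],[0,0,0,0,0],[0,0,0,0,0]]'|f; python3 -m creep '[[0,0.004,0,0,0],[0,0.004,0,0,0],[0,0,0,0,0]]'|f; python3 -m creep '[[0,0.003,0,0,0],[0,0.003,0,0,0],[0,0,0,0,0]]'|f; python3 -m creep '[[0,0.002,0,0,0],[0,0.002,0,0,0],[0,0,0,0,0]]'|f
```

```text
tool_pos: [0.55, 0.0206, 0.1585] force: [-28.7, -1.3, 25.7] 
tool_pos: [0.5314, -0.0465, 0.1364] force: [0.3, -0.2, 0.0] 
tool_pos: [0.5398, -0.0444, 0.1372] force: [-1.1, 0.0, -0.4] 
tool_pos: [0.5425, -0.0441, 0.1366] force: [-3.1, 0.5, 2.4] 
tool_pos: [0.5439, -0.0444, 0.1363] force: [-8.5, -2.3, 4.9]
```

```bash
f(){ grep -E 'pos|force: \['|tr '\n' ' ';echo; };  python3 -m creep '[[0,0.002,0,0,0],[0,0.002,0,0,0],[0,0,0,0,0]]'|f; python3 -m creep '[[0,0.002,0,0,0],[0,0.002,0,0,0],[0,0,0,0,0]]'|f; python3 -m creep '[[0,0.002,0,0,0],[0,0.001,0,0,0],[0,0,0,0,0]]'|f;  python3 -m creep '[[0,0.001,0,0,0],[0,0.001,0,0,0],[0,0,0,0,0]]'|f
```

```text
tool_pos: [0.5463, -0.0449, 0.1361] force: [-8.8, -4.1, 4.9] 
tool_pos: [0.549, -0.0452, 0.1357] force: [-13.0, -6.3, 5.0] 
tool_pos: [0.5526, -0.0453, 0.1354] force: [-10.8, -5.1, 2.2] 
tool_pos: [0.5536, -0.0453, 0.1353] force: [-12.5, -5.6, 3.8]
```

```bash
f(){ grep -E 'pos|force: \['|tr '\n' ' ';echo; };  python3 -m creep '[[0,0,0.003,0,0],[0,0.001,0.002,0,0],[0,0,0,0,0]]'|f; python3 -m creep '[[0,0.002,0,0,0],[0,0.001,0,0,0],[0,0,0,0,0]]'|f; python3 -m creep '[[0,0.002,0,0,0],[0,0.001,0,0,0],[0,0,0,0,0]]'|f
```

```text
tool_pos: [0.5541, -0.0447, 0.1355] force: [-16.2, -18.1, 3.4] 
tool_pos: [0.5546, -0.0447, 0.1354] force: [-19.9, -18.2, 7.8] 
tool_pos: [0.5551, -0.0447, 0.1352] force: [-24.4, -21.4, 10.2]
```

```bash
f(){ grep -E 'pos|force: \['|tr '\n' ' ';echo; };  python3 -m creep '[[0,-0.03,-0.005,0,0],[0,-0.008,0.005,0,0],[0,0,0.03,0.011,0],[0,0,0.029,0.011,0],[0,0,0,0,0],[0,0,0,0,0]]'|f; python3 -m creep '[[0,0.004,0,0,0],[0,0.004,0,0,0],[0,0.004,0,0,0],[0,0.003,0,0,0],[0,0,0,0,0]]'|f; python3 -m creep '[[0,0.003,0,0,0],[0,0.003,0,0,0],[0,0,0,0,0]]'|f; python3 -m creep '[[0,0.002,0,0,0],[0,0.002,0,0,0],[0,0,0,0,0]]'|f; python3 -m creep '[[0,0.002,0,0,0],[0,0.002,0,0,0],[0,0,0,0,0]]'|f
```

```text
tool_pos: [0.5311, 0.0207, 0.1597] force: [0.3, -0.3, 0.5] 
tool_pos: [0.538, 0.0197, 0.1575] force: [-10.9, 2.2, 9.1] 
tool_pos: [0.5412, 0.0206, 0.1571] force: [-14.9, 4.1, 11.2] 
tool_pos: [0.5449, 0.0214, 0.1571] force: [-14.3, 6.0, 11.1] 
tool_pos: [0.55, 0.0212, 0.1569] force: [-13.6, 5.0, 8.8]
```

```bash
f(){ grep -E 'time|pos|force: \['|tr '\n' ' ';echo; };  python3 -m creep '[[0,0.002,0,0,0],[0,0.001,0,0,0],[0,0,0,0,0]]'|f; python3 -m creep '[[0,0.002,0,0,0],[0,0.001,0,0,0],[0,0,0,0,0]]'|f; python3 -m creep '[[0,0.002,0,0,0],[0,0,0,0,0]]'|f
```

```text
time_s: 12.43 tool_pos: [0.5507, 0.0213, 0.1569] force: [-17.4, 5.2, 12.9] 
time_s: 12.68 tool_pos: [0.5513, 0.0213, 0.1568] force: [-21.8, 5.2, 17.2] 
time_s: 12.85 tool_pos: [0.5517, 0.0214, 0.1568] force: [-25.5, 4.3, 18.2]
```

```bash
f(){ grep -E 'time|pos|force: \['|tr '\n' ' ';echo; };  python3 -m creep '[[0,0.002,0,0,0],[0,0,0,0,0]]'|f; python3 -m creep '[[0,-0.034,0,0,0],[0,-0.005,-0.008,0,0],[0,0,-0.027,-0.011,0],[0,0,-0.027,-0.011,0],[0,0,0,0,0],[0,0,0,0,0]]'|f; python3 -m creep '[[0,0.004,0,0,0],[0,0.004,0,0,0],[0,0.004,0,0,0],[0,0.004,0,0,0],[0,0,0,0,0]]'|f; python3 -m creep '[[0,0.003,0,0,0],[0,0.003,0,0,0],[0,0,0,0,0]]'|f; python3 -m creep '[[0,0.002,0,0,0],[0,0.002,0,0,0],[0,0,0,0,0]]'|f; python3 -m creep '[[0,0.002,0,0,0],[0,0.002,0,0,0],[0,0,0,0,0]]'|f
```

```text
time_s: 13.02 tool_pos: [0.5521, 0.0214, 0.1568] force: [-27.1, 3.2, 21.1] 
time_s: 13.52 tool_pos: [0.5303, -0.0449, 0.1359] force: [0.7, 0.2, 0.0] 
time_s: 13.93 tool_pos: [0.5417, -0.0429, 0.1363] force: [-8.4, -5.1, 3.6] 
time_s: 14.18 tool_pos: [0.5448, -0.0438, 0.1358] force: [-12.7, -10.6, 3.4] 
time_s: 14.43 tool_pos: [0.5478, -0.0444, 0.1354] force: [-14.6, -12.4, 1.9] 
time_s: 14.68 tool_pos: [0.5511, -0.0446, 0.135] force: [-14.0, -11.5, 1.2]
```

```bash
f(){ grep -E 'time|pos|force: \['|tr '\n' ' ';echo; };  python3 -m creep '[[0,0.002,0,0,0],[0,0.002,0,0,0],[0,0,0,0,0]]'|f; python3 -m creep '[[0,0.002,0,0,0],[0,0.002,0,0,0],[0,0,0,0,0]]'|f; python3 -m creep '[[0,0.002,0,0,0],[0,0,0,0,0]]'|f
```

```text
time_s: 14.93 tool_pos: [0.5606, -0.0434, 0.1355] force: [-2.7, -4.1, -4.1] 
time_s: 15.18 tool_pos: [0.5668, -0.0422, 0.1363] force: [-3.0, -1.3, -1.1] 
time_s: 15.35 tool_pos: [0.5692, -0.0423, 0.1367] force: [-5.5, -2.0, 0.3]
```

```bash
f(){ grep -E 'time|pos|force: \['|tr '\n' ' ';echo; };  python3 -m creep '[[0,0,0,0.03,0],[0,0,0,0.025,0],[0,-0.03,0.02,0,0],[0,-0.03,0.022,0,0],[0,0,0.02,0,0],[0,0,0,-0.033,0],[0,0,0,0,0],[0,0,0,0,0]]'|f; python3 -m creep '[[0,0.005,0,0,0],[0,0.003,0,0,0],[0,0,0,0,0]]'|f; python3 -m creep '[[0,0.005,0,0,0],[0,0.003,0,0,0],[0,0,0,0,0]]'|f; python3 -m creep '[[0,0.005,0,0,0],[0,0.003,0,0,0],[0,0,0,0,0]]'|f
```

```text
time_s: 16.02 tool_pos: [0.5102, 0.0198, 0.1586] force: [0.4, 0.5, 0.2] 
time_s: 16.27 tool_pos: [0.5204, 0.0185, 0.16] force: [0.0, 0.1, -0.8] 
time_s: 16.52 tool_pos: [0.5271, 0.0188, 0.1592] force: [-0.2, 0.0, -0.3] 
time_s: 16.77 tool_pos: [0.5347, 0.0191, 0.1588] force: [0.5, 0.7, 0.2]
```

```bash
f(){ grep -E 'time|pos|force: \['|tr '\n' ' ';echo; };  python3 -m creep '[[0,0.002,0,0,0],[0,0.002,0,0,0],[0,0,0,0,0]]'|f; python3 -m creep '[[0,0.002,0,0,0],[0,0.002,0,0,0],[0,0,0,0,0]]'|f; python3 -m creep '[[0,0.002,0,0,0],[0,0.002,0,0,0],[0,0,0,0,0]]'|f; 
```

```text
time_s: 17.02 tool_pos: [0.5381, 0.0192, 0.1587] force: [0.6, -0.3, -0.5] 
time_s: 17.27 tool_pos: [0.5422, 0.0191, 0.1588] force: [0.6, 0.3, -0.4] 
time_s: 17.52 tool_pos: [0.5454, 0.0193, 0.1586] force: [-0.8, 0.5, 0.1]
```

```bash
f(){ grep -E 'time|pos|force: \['|tr '\n' ' ';echo; };  python3 -m creep '[[0,0,0,0.04,0],[0,-0.008,0,0.04,0],[0,-0.008,0,0.04,0],[0,0,0,0.04,0],[0,0,0,0,0],[0,0,0,0,0]]'|f; python3 - <<'E'
from h import *
c=r.calibration('wrist'); im=snap('wrist','w3'); np.save('w3.npy',np.array(c,dtype=object),allow_pickle=True)
cv2.imwrite('pics/w3z.png',cv2.resize(im[165:270,195:395,::-1],None,fx=4,fy=4,interpolation=cv2.INTER_CUBIC))
E
```

```text
time_s: 18.02 tool_pos: [0.5313, 0.019, 0.3218] force: [-0.9, -0.3, -1.6]
```

View pics/w3z.png

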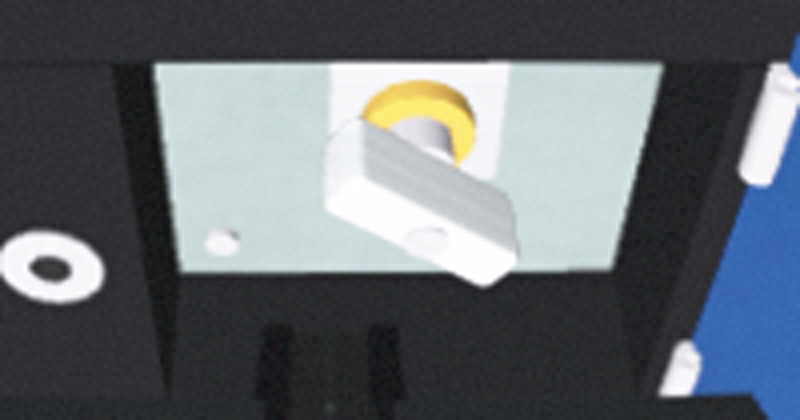

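```bash
f(){ grep -E 'time|pos|force: \['|tr '\n' ' ';echo; };  python3 -m creep '[[0,-0.009,-0.0384,0,0],[0,0,0,-0.033,0],[0,0,0,-0.033,0],[0,0,0,-0.033,0],[0,0,0,-0.033,0],[0,0,0,-0.033,0],[0,0,0,0,0],[0,0,0,0,0]]'|f; python3 -m creep '[[0,0.005,0.003,0,0],[0,0.004,0.0036,0,0],[0,0.001,0.004,0.001,0],[0,0,0,0,0]]'|f; python3 -m creep '[[0,0.001,0.004,0.001,0],[0,0.001,0.004,0.001,0],[0,0,0,0,0]]'|f
```

```text
time_s: 18.73 tool_pos: [0.5182, -0.0186, 0.1511] force: [0.2, 0.0, 0.6] 
time_s: 19.07 tool_pos: [0.5296, -0.0081, 0.1569] force: [-5.5, -1.3, 2.1] 
time_s: 19.32 tool_pos: [0.5335, -0.0002, 0.1587] force: [-3.8, -0.9, 1.9]
```

```bash
f(){ grep -E 'time|pos|force: \['|tr '\n' ' ';echo; };  python3 -m creep '[[0,0.003,0.004,0.0005,0],[0,0.003,0.004,0.0005,0],[0,0.0035,0.003,0.0005,0],[0,0,0,0,0]]'|f; python3 -m creep '[[0,0.004,0.002,0,0],[0,0.004,0.002,0,0],[0,0.004,0.002,0,0],[0,0,0,0,0],[0,0,0,0,0]]'|f
```

```text
time_s: 19.65 tool_pos: [0.543, 0.011, 0.1585] force: [-2.7, -1.0, 2.4] 
time_s: 20.07 tool_pos: [0.5537, 0.017, 0.1577] force: [-3.4, -0.4, 0.1]
```

```bash
f(){ grep -E 'time|pos|force: \[|gap'|tr '\n' ' ';echo; };  python3 -m creep '[[0,-0.02,0,0,0],[40,-0.015,0,0,0],[40,0,0,0,0],[40,0,0,0,0],[40,0,0,0,0],[40,0,0,0,0],[40,0,0,0,0],[40,0,0,0,0]]'|f; python3 -m creep '[[40,0.006,0,0,0],[60,0,0,0,0],[60,0,0,0,0],[60,0,0,0,0],[60,0.002,0,0,0],[60,0,0,0,0]]'|f
```

```text
time_s: 20.73 tool_pos: [0.5201, 0.0163, 0.1583] force: [0.6, 0.2, 0.0] finger_gap: 0.377 
time_s: 21.23 tool_pos: [0.5275, 0.0164, 0.1583] force: [-0.4, -0.2, -1.1] finger_gap: 0.586
```

```bash
f(){ grep -E 'time|pos|force: \[|gap'|tr '\n' ' ';echo; };  python3 -m creep '[[60,0.004,0,0,0],[60,0.004,0,0,0],[60,0.004,0,0,0],[60,0,0,0,0]]'|f; python3 -m creep '[[60,0.003,0,-0.001,0],[60,0.003,-0.001,-0.001,0],[60,0,0,0,0]]'|f; python3 -m creep '[[60,0.003,-0.001,-0.001,0],[60,0.002,-0.002,-0.001,0],[60,0,0,0,0]]'|f;
```

```text
time_s: 21.57 tool_pos: [0.5387, 0.0168, 0.1578] force: [-3.0, 0.9, -0.0] finger_gap: 0.6 
time_s: 21.82 tool_pos: [0.546, 0.0155, 0.1561] force: [-2.7, 2.0, 0.4] finger_gap: 0.6 
time_s: 22.07 tool_pos: [0.5492, 0.0137, 0.1544] force: [-6.5, 5.2, 6.2] finger_gap: 0.6
```

```bash
f(){ grep -E 'time|pos|force: \[|gap'|tr '\n' ' ';echo; };  python3 -m creep '[[60,0.001,-0.002,0,0],[60,0.001,-0.002,0,0],[60,0,0,0,0]]'|f; python3 -m creep '[[60,0,-0.002,0,0],[60,0,-0.002,0,0],[60,0,0,0,0]]'|f; python3 -m creep '[[60,0,-0.002,0,0],[60,0,-0.002,0,0],[60,0,0,0,0]]'|f; python3 - <<'E'
from h import *
print(r.state()['moment'])
E
```

```text
time_s: 22.32 tool_pos: [0.5496, 0.0125, 0.1543] force: [-7.5, 12.5, 7.1] finger_gap: 0.601 
time_s: 22.57 tool_pos: [0.5495, 0.0116, 0.1543] force: [-6.2, 20.5, 7.4] finger_gap: 0.6 
time_s: 22.82 tool_pos: [0.5495, 0.0107, 0.1543] force: [-5.1, 30.0, 7.6] finger_gap: 0.603 
[5.37701738 0.51740447 1.01478455]
```

```bash
f(){ grep -E 'time|pos|force: \[|gap'|tr '\n' ' ';echo; };  python3 -m creep '[[60,0,0.01,0,0],[30,-0.005,0.005,0.03,0],[0,-0.008,0,0.04,0],[0,-0.006,0,0.04,0],[0,0,0,0.04,0],[0,0,0,0.015,0],[0,0,0,0,0],[0,0,0,0,0]]'|f; python3 - <<'E'
from h import *
c=r.calibration('wrist'); im=snap('wrist','w4')
p=np.load('pose.npy');yaw=p[2];C=np.cos(np.pi/6)
ex=np.array([np.cos(yaw)*C,np.sin(yaw)*C,.5]);ey=np.array([-np.sin(yaw),np.cos(yaw),0]);R=np.c_[ex,ey,np.cross(ex,ey)];o=np.array([p[0],p[1],.165])
hs=cv2.cvtColor(im,cv2.COLOR_RGB2HSV)
# rectify the bar-top plane (n=-9) : 1px=0.5mm, s up, l left
S,Lr=np.meshgrid(np.arange(60,-60,-.5),np.arange(60,-60,-.5),indexing='ij')
P=o+np.stack([S,Lr,np.full_like(S,-9)],-1)/1e3@R.T
M=np.array(c['camera_from_world']);q=P@M[:3,:3].T+M[:3,3];a=np.stack([q[...,0],-q[...,1],-q[...,2]],-1)
h=np.hypot(a[...,0],a[...,1]);th=np.arctan2(h,a[...,2])
mp=np.stack([c['cx']+c['fx']*a[...,0]/h*th,c['cy']+c['fy']*a[...,1]/h*th],-1).astype(np.float32)
W=cv2.remap(im,mp,None,cv2.INTER_LINEAR)
g=((W.min(-1)>215)).astype(np.uint8); print(W.min(-1).max())
cs,_=cv2.findContours(g,cv2.RETR_EXTERNAL,cv2.CHAIN_APPROX_NONE)
for k in sorted(cs,key=cv2.contourArea)[-3:]:
    (cx,cy),(w,hh),an=cv2.minAreaRect(k);print('s',60-cy/2,'l',60-cx/2,w/2,hh/2,an)
cv2.imwrite('pics/rect.png',cv2.resize(np.hstack([W[:,:,::-1],cv2.cvtColor(g*255,cv2.COLOR_GRAY2BGR)]),None,fx=1.6,fy=1.6))
st=r.state();print(st['time_s'])
E
```

```text
time_s: 23.48 tool_pos: [0.5353, 0.0148, 0.321] force: [-0.4, -0.3, -0.2] finger_gap: 0.152 
255
s -3.0 l 54.5 11.0 9.0 90.0
s 22.5 l 0.75 75.0 57.5 90.0
23.5333
```

```bash
python3 - <<'E'
from h import *
W=cv2.imread('pics/rect.png')[:, :384]; W=cv2.resize(W,(240,240),interpolation=cv2.INTER_AREA)
print('floor',W[60,60],'ctr',W[120,120]); 
for t in(225,235,245,251):
    g=(W.min(-1)>t).astype(np.uint8); g=cv2.morphologyEx(g,cv2.MORPH_OPEN,np.ones((5,5)))
    cs,_=cv2.findContours(g,cv2.RETR_EXTERNAL,cv2.CHAIN_APPROX_NONE)
    for k in sorted(cs,key=cv2.contourArea)[-3:]:
        (cx,cy),(w,hh),an=cv2.minAreaRect(k);print(t,'s',60-cy/2,'l',60-cx/2,w/2,hh/2,an)
E
```

```text
floor [218 217 203] ctr [248 245 246]
225 s -3.5 l 54.75 9.0 7.5 90.0
225 s 22.75 l 1.0 74.5 56.0 90.0
235 s -3.75 l 54.75 6.5 6.5 90.0
235 s 22.75 l 1.25 74.5 55.5 90.0
245 s 31.5 l 21.0 6.0 6.0 90.0
245 s 57.75 l 4.5 4.5 39.0 90.0
245 s 6.881370544433594 l 2.6621971130371094 27.02813720703125 55.68728256225586 68.74949645996094
251 s 2.0408668518066406 l 0.852294921875 15.830114364624023 54.50211715698242 68.05130004882812
```

```bash
f(){ grep -E 'time|pos|force: \[|gap'|tr '\n' ' ';echo; };  python3 -m creep '[[0,-0.005,-0.039,0.005,0],[0,0,-0.04,0.005,0],[0,0,-0.04,0.005,0],[0,0,-0.04,0.005,0],[0,0.038,-0.006,0,0],[0,0.038,0,0,0],[0,0.038,0,0,0],[0,0.038,0,0,0],[0,0.038,0,0,0],[0,0.04,0,0,0],[0,0,0,0,0]]'|f; python3 -m creep '[[0,0,0,-0.033,0],[0,0,0,-0.033,0],[0,0,0,0,0],[0,0,0,0,0]]'|f
python3 - <<'E'
import numpy as np
for a in(1.9,1.7,1.5,1.3,1.1,.9,.7,.5,.3,.15,.0):
    l=-80+165*np.cos(a)-4*np.sin(a)-9;n=165*np.sin(a)+4*np.cos(a)
    print(a,round(566.9-.996*l+.042*n,1),round(-75.2-.085*l-.498*n,1),round(132.5+.866*n,1))
E
```

```text
time_s: 24.45 tool_pos: [0.7642, -0.1497, 0.3304] force: [-0.7, -0.5, -1.9] finger_gap: 0.008 
time_s: 24.78 tool_pos: [0.7561, -0.1492, 0.2682] force: [-0.4, -0.4, 0.9] finger_gap: 0.002 
1.9 718.9 -139.9 266.6
1.7 687.5 -146.7 273.8
1.5 654.8 -150.4 275.3
1.3 622.1 -150.8 271.1
1.1 590.8 -147.8 261.4
0.9 562.0 -141.7 246.6
0.7 537.0 -132.6 227.2
0.5 516.7 -120.9 204.0
0.3 501.9 -107.1 178.0
0.15 494.8 -95.7 157.3
0.0 491.4 -83.7 136.0
```

```bash
f(){ grep -E 'time|pos|force: \[|gap'|tr '\n' ' ';echo; };  python3 -m creep '[[0,-0.013,0,0,0],[0,-0.013,0,0,0],[0,-0.013,0,0,0],[0,0,0,0,0]]'|f;python3 -m creep '[[0,-0.013,0,0,0],[0,-0.013,0,0,0],[0,-0.013,0,0,0],[0,-0.013,0,0,0],[0,-0.013,0,0,0],[0,0,0,0,0]]'|f;  python3 -m creep '[[0,-0.013,0,-0.003,0],[0,-0.013,0,-0.003,0],[0,-0.013,0,-0.003,0],[0,-0.013,0.001,-0.003,0],[0,-0.013,0.001,-0.003,0],[0,0,0,0,0]]'|f
```

```text
time_s: 25.12 tool_pos: [0.7198, -0.1511, 0.2778] force: [0.7, 0.4, -0.1] finger_gap: 0.009 
time_s: 25.62 tool_pos: [0.6536, -0.15, 0.2756] force: [-0.3, 0.3, -0.2] finger_gap: 0.006 
time_s: 26.12 tool_pos: [0.588, -0.147, 0.2586] force: [-0.9, 0.3, -0.3] finger_gap: 0.005
```

```bash
python3 - <<'E'
from h import *
for n in('top','scene'):
    im=snap(n,n+'5'); hs=cv2.cvtColor(im,cv2.COLOR_RGB2HSV)
    g=cv2.inRange(hs,(105,110,40),(125,255,255)); g[:60]=0 if n=='top' else g[:60]
    cs,_=cv2.findContours(g,cv2.RETR_EXTERNAL,cv2.CHAIN_APPROX_SIMPLE)
    for k in sorted(cs,key=cv2.contourArea)[-2:]: print(n,cv2.contourArea(k),cv2.approxPolyDP(k,4,True)[:,0].tolist())
    print(pix(n,r.state()['tool_pos']))
i=cv2.imread('pics/top5.png')[90:290,180:380];j=cv2.imread('pics/scene5.png')[80:280,130:330]
cv2.imwrite('pics/v5.png',cv2.resize(np.hstack([i,j]),None,fx=2,fy=2))
E
```

```text
top 1371.5 [[245, 174], [291, 207], [306, 206], [308, 185], [316, 182], [304, 172]]
[333.19706176 190.19149584]
scene 1396.0 [[124, 0], [108, 0], [113, 25], [78, 52], [56, 45], [62, 64], [51, 72], [65, 75], [133, 20]]
scene 4291.0 [[231, 138], [229, 143], [240, 136], [249, 142], [246, 152], [226, 152], [220, 163], [233, 215], [228, 177], [240, 197], [245, 220], [241, 222], [293, 224], [272, 130]]
[218.33773401 158.70176735]
```

```bash
f(){ grep -E 'time|pos|force: \[|gap'|tr '\n' ' ';echo; };  python3 -m creep '[[0,-0.015,0.003,-0.007,0],[0,-0.014,0.003,-0.007,0],[0,-0.013,0.004,-0.009,0],[0,-0.012,0.005,-0.010,0],[0,-0.010,0.006,-0.011,0],[0,-0.010,0.006,-0.012,0],[0,0,0,0,0]]'|f;python3 -m creep '[[0,-0.008,0.007,-0.012,0],[0,-0.007,0.007,-0.014,0],[0,-0.004,0.006,-0.010,0],[0,-0.003,0.005,-0.011,0],[0,0,0,0,0]]'|f; python3 -m creep '[[0,-0.002,0.004,-0.007,0],[0,-0.001,0.004,-0.007,0],[0,0,0,0,0]]'|f
```

```text
time_s: 26.8 tool_pos: [0.5133, -0.1191, 0.2007] force: [-2.1, 0.5, -0.2] finger_gap: 0.004 
time_s: 27.22 tool_pos: [0.4932, -0.0949, 0.1542] force: [-0.3, -0.8, -0.3] finger_gap: 0.006 
time_s: 27.47 tool_pos: [0.4908, -0.0874, 0.1408] force: [1.3, 0.1, 1.0] finger_gap: 0.004
```

```bash
python3 - <<'E'
from h import *
for n in('top',):
    im=snap(n,n+'6'); hs=cv2.cvtColor(im,cv2.COLOR_RGB2HSV)
    g=cv2.inRange(hs,(105,110,40),(125,255,255)); g[:60]=0
    cs,_=cv2.findContours(g,cv2.RETR_EXTERNAL,cv2.CHAIN_APPROX_SIMPLE)
    for k in sorted(cs,key=cv2.contourArea)[-2:]: print(n,cv2.contourArea(k),cv2.approxPolyDP(k,4,True)[:,0].tolist())
p=np.load('pose.npy');yaw=p[2];C=np.cos(np.pi/6)
ex=np.array([np.cos(yaw)*C,np.sin(yaw)*C,.5]);ey=np.array([-np.sin(yaw),np.cos(yaw),0]);R=np.c_[ex,ey,np.cross(ex,ey)];o=np.array([p[0],p[1],.165])
for a in(0,.1,.2,.4):
    print(a,[pix('top',o+R@(np.array([x,-80+y*np.cos(a)-4*np.sin(a),y*np.sin(a)+4*np.cos(a)])/1e3)).round(0).tolist() for x,y in((-82,0),(82,0),(82,198),(-82,198))])
E
```

```text
top 25.0 [[288, 251], [295, 252]]
top 3262.0 [[303, 173], [244, 176], [255, 258], [278, 252], [291, 211], [288, 196], [305, 192]]
0 [[302.0, 173.0], [245.0, 174.0], [253.0, 257.0], [310.0, 250.0]]
0.1 [[302.0, 172.0], [245.0, 174.0], [257.0, 257.0], [315.0, 249.0]]
0.2 [[302.0, 172.0], [245.0, 174.0], [261.0, 255.0], [319.0, 247.0]]
0.4 [[302.0, 172.0], [245.0, 174.0], [269.0, 249.0], [328.0, 242.0]]
```

```bash
f(){ grep -E 'time|pos|force: \[|gap'|tr '\n' ' ';echo; };  python3 -m creep '[[0,0,0.001,-0.004,0],[0,0,0,0,0],[0,0,0,0,0]]'|f;python3 -m creep '[[0,0,0.001,-0.004,0],[0,0,0,0,0],[0,0,0,0,0]]'|f;python3 -m creep '[[0,0,0,-0.003,0],[0,0,0,0,0],[0,0,0,0,0]]'|f
```

```text
time_s: 27.77 tool_pos: [0.491, -0.0873, 0.1396] force: [-3.3, 0.3, 16.1] finger_gap: 0.005 
time_s: 28.02 tool_pos: [0.4912, -0.0871, 0.1388] force: [-9.0, -1.6, 38.6] finger_gap: 0.001 
time_s: 28.27 tool_pos: [0.4913, -0.0871, 0.1381] force: [-13.5, -0.4, 58.8] finger_gap: 0.003
```

```bash
f(){ grep -E 'time|pos|force: \[|gap'|tr '\n' ' ';echo; };  python3 -m creep '[[0,0,0,0.02,0],[20,0,0,0.04,0],[50,0,0.01,0.04,0],[50,-0.013,0.02,0.02,0],[50,-0.0133,0.0125,0,0],[50,0,0,0,0],[50,0,0,0,0],[50,0,0,0,0],[50,0,0,0,0]]'|f
python3 - <<'E'
from h import *
c=r.calibration('wrist');st=r.state();print(st['tool_pos'],st['tool_rot'])
im=snap('wrist','w7')
tc=r.calibration('top');t=snap('top','top7');s=snap('scene','s7')
p=np.array([.4639,-.0445,.1944])
print([ (n,pix(n,p).round(1)) for n in('wrist','top','scene')])
u,v=pix('wrist',p).astype(int)
cv2.imwrite('pics/w7z.png',cv2.resize(im[140:290,180:380,::-1],None,fx=4,fy=4,interpolation=cv2.INTER_CUBIC))
E
```

```text
time_s: 29.02 tool_pos: [0.4644, -0.0438, 0.2496] force: [0.4, -0.3, -0.3] finger_gap: 0.474 
[ 0.46443154 -0.04381374  0.24959121] [-1.79960623e+02 -3.63495401e-03  9.48698862e+01]
[('wrist', array([276.3, 230.3])), ('top', array([288.6, 245.7])), ('scene', array([288.2, 158. ]))]
```

View pics/w7z.png

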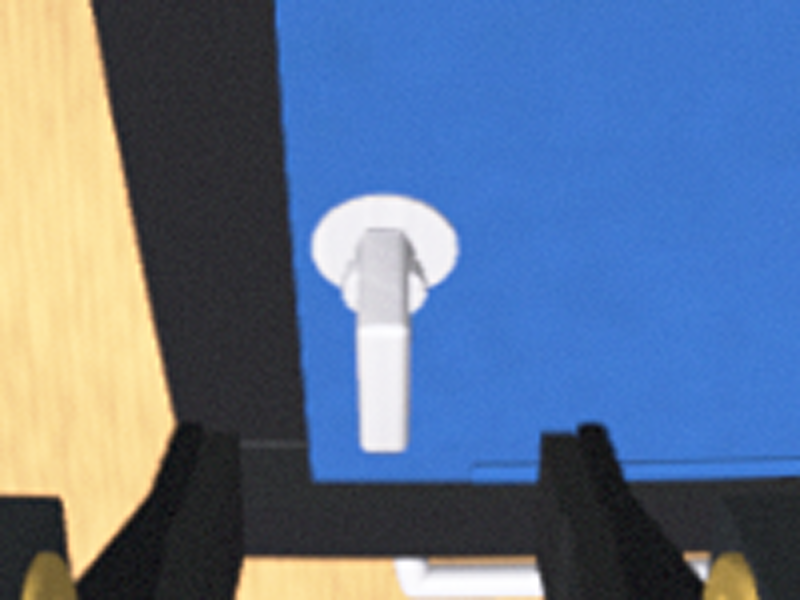

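```bash
f(){ grep -E 'time|pos|rot|force: \[|gap|gripper_f'|tr '\n' ' ';echo; };  python3 -m creep '[[50,0,-0.0005,-0.034,0],[50,0,0,-0.033,0],[50,0,0,0,0],[20,0,0,0,0],[0,0,0,0,0],[0,0,0,0,0],[0,0,0,0,0],[0,0,0,0,0],[0,0,0,0,0]]'|f;python3 -m creep '[[0,0,0,0,0],[0,0,0,0,0]]'|f; python3 -m creep '[[0,-0.0001,0.002,-0.0035,0],[0,-0.0001,0.002,-0.0035,0],[0,0,0,0,0],[0,0,0,0,0]]'|f
```

```text
time_s: 29.92 tool_pos: [0.4644, -0.0437, 0.1842] tool_rot: [179.9, 0.0, 94.9] force: [-0.4, 0.2, 0.2] finger_gap: 0.129 gripper_force: 0.0 
time_s: 30.08 tool_pos: [0.4635, -0.0436, 0.1837] tool_rot: [-180.0, 0.0, 94.9] force: [-1.2, -0.9, 2.6] finger_gap: 0.105 gripper_force: 30.0 
time_s: 30.42 tool_pos: [0.4634, -0.0405, 0.1778] tool_rot: [-180.0, 0.2, 95.0] force: [-5.8, -2.7, 17.2] finger_gap: 0.102 gripper_force: 30.0
```

```bash
f(){ grep -E 'time|pos|rot|force: \[|gap|gripper_f'|tr '\n' ' ';echo; };  python3 -m creep '[[0,0,0,0,-5],[0,0,0,0,-5],[0,0,0,0,0]]'|f;python3 -m creep '[[0,0,0,0,-5],[0,0,0,0,-5],[0,0,0,0,0]]'|f;python3 - <<'E'
from h import *
print(r.state()['moment'])
E
```

```text
time_s: 30.67 tool_pos: [0.4629, -0.0405, 0.1777] tool_rot: [-179.9, 0.2, 84.9] force: [-5.7, -3.4, 16.4] finger_gap: 0.103 gripper_force: 30.8 
time_s: 30.92 tool_pos: [0.4628, -0.0404, 0.1775] tool_rot: [-179.9, 0.2, 74.9] force: [-5.4, -2.5, 15.5] finger_gap: 0.121 gripper_force: 31.9 
[-0.47730888  1.47160667  0.31985462]
```

```bash
f(){ grep -E 'time|pos|rot|force: \[|gap|gripper_f'|tr '\n' ' ';echo; };  python3 -m creep '[[0,0,0,0,-5],[0,0,0,0,-5],[0,0,0,0,0]]'|f;python3 -m creep '[[0,0,0,0,-5],[0,0,0,0,-5],[0,0,0,0,0]]'|f;python3 - <<'E'
from h import *
print(r.state()['moment'])
E
```

```text
time_s: 31.17 tool_pos: [0.4628, -0.0404, 0.1775] tool_rot: [-180.0, 0.2, 64.9] force: [-5.2, -3.1, 15.6] finger_gap: 0.132 gripper_force: 32.9 
time_s: 31.42 tool_pos: [0.4628, -0.0405, 0.1776] tool_rot: [-180.0, 0.2, 54.9] force: [-5.0, -4.1, 16.8] finger_gap: 0.146 gripper_force: 33.3 
[-0.38541928  1.44731801  0.30797413]
```

```bash
f(){ grep -E 'time|pos|rot|force: \[|gap|gripper_f'|tr '\n' ' ';echo; };  python3 -m creep '[[0,0,0,0,-5],[0,0,0,0,-5],[0,0,0,0,-5],[0,0,0,0,-5],[0,0,0,0,0]]'|f;python3 -m creep '[[0,0,0,0,-5],[0,0,0,0,-5],[0,0,0,0,-5],[0,0,0,0,0]]'|f;python3 - <<'E'
from h import *
print(r.state()['moment'])
E
python3 -m creep '[[0,0,0,0,-5],[0,0,0,0,-5],[0,0,0,0,-5],[0,0,0,0,0]]'|f;python3 - <<'E'
from h import *
print(r.state()['moment'])
E
```

```text
time_s: 31.83 tool_pos: [0.463, -0.0402, 0.1774] tool_rot: [180.0, 0.1, 34.8] force: [-5.3, -3.1, 14.5] finger_gap: 0.173 gripper_force: 32.7 
time_s: 32.17 tool_pos: [0.4632, -0.04, 0.1775] tool_rot: [180.0, 0.1, 19.8] force: [-3.5, -2.7, 13.8] finger_gap: 0.186 gripper_force: 32.8 
[0.08220221 1.16298762 0.20882796]
time_s: 32.5 tool_pos: [0.4637, -0.04, 0.1776] tool_rot: [179.9, -0.0, 4.8] force: [-3.8, -2.7, 15.7] finger_gap: 0.185 gripper_force: 32.2 
[0.15572899 1.05790982 0.10092151]
```

```bash
f(){ grep -E 'time|pos|rot|force: \[|gap|gripper_f'|tr '\n' ' ';echo; };  python3 -m creep '[[0,0,0,0,-5],[0,0,0,0,-5],[0,0,0,0,0]]'|f;python3 - <<'E'
from h import *
print(r.state()['moment'])
E
python3 -m creep '[[0,0.0001,-0.001,0.0018,0],[0,0.0001,-0.001,0.0018,0],[0,0.0001,-0.001,0.0018,0],[0,0.0001,-0.001,0.0018,0],[0,0,0,0,0],[0,0,0,0,0]]'|f
python3 -m creep '[[25,0,0,0,0],[45,0,0,0,0],[45,0,0,0,0],[45,0,0,0,0],[45,0,0,0,0],[45,0,0,0,0]]'|f
```

```text
time_s: 32.75 tool_pos: [0.4642, -0.0402, 0.1777] tool_rot: [179.9, -0.1, -5.1] force: [-3.8, -2.1, 14.5] finger_gap: 0.193 gripper_force: 32.7 
[0.20584218 0.86336239 0.62455891]
time_s: 33.25 tool_pos: [0.4643, -0.0433, 0.1834] tool_rot: [-180.0, -0.0, -5.1] force: [-0.4, 1.7, 3.8] finger_gap: 0.188 gripper_force: 30.8 
time_s: 33.75 tool_pos: [0.4639, -0.0436, 0.1832] tool_rot: [-180.0, 0.0, -5.1] force: [0.4, 0.4, 0.4] finger_gap: 0.438 gripper_force: 0.0
```

```bash
f(){ grep -E 'time|pos|rot|force: \[|gap'|tr '\n' ' ';echo; };  python3 -m creep '[[60,0,0,0.035,0],[60,0,0,0.035,0],[60,0,0,0.03,0],[60,0,0,0,0],[60,0,0,0,0]]'|f
python3 - <<'E'
from h import *
c=r.calibration('wrist'); im=snap('wrist','w8'); t=snap('top','top8')
p=np.load('pose.npy');yaw=p[2];C=np.cos(np.pi/6)
ex=np.array([np.cos(yaw)*C,np.sin(yaw)*C,.5]);ey=np.array([-np.sin(yaw),np.cos(yaw),0]);R=np.c_[ex,ey,np.cross(ex,ey)];o=np.array([p[0],p[1],.165])
M=np.array(c['camera_from_world']);print('cam rim',((-M[:3,:3].T@M[:3,3]-o)@R*1e3).round())
for nn in(41,34.5,4):
    S,Lr=np.meshgrid(np.arange(60,-60,-.5),np.arange(160,40,-.5),indexing='ij')
    P=o+np.stack([S,Lr,np.full_like(S,nn)],-1)/1e3@R.T
    q=P@M[:3,:3].T+M[:3,3];a=np.stack([q[...,0],-q[...,1],-q[...,2]],-1)
    h=np.hypot(a[...,0],a[...,1]);th=np.arctan2(h,a[...,2])
    mp=np.stack([c['cx']+c['fx']*a[...,0]/h*th,c['cy']+c['fy']*a[...,1]/h*th],-1).astype(np.float32)
    W=cv2.remap(im,mp,None,cv2.INTER_LINEAR); cv2.imwrite(f'pics/r8_{nn}.png',W[:,:,::-1])
    for T in(190,215,235,245):
        g=(W.min(-1)>T).astype(np.uint8); g=cv2.morphologyEx(g,cv2.MORPH_OPEN,np.ones((3,3)))
        cs,_=cv2.findContours(g,cv2.RETR_EXTERNAL,cv2.CHAIN_APPROX_NONE)
        for k in sorted(cs,key=cv2.contourArea)[-1:]:
            (cx,cy),(w,hh),an=cv2.minAreaRect(k);print(nn,T,'s',round(60-cy/2,1),'l',round(160-cx/2,1),round(w/2,1),round(hh/2,1),round(an,1))
hs=cv2.cvtColor(t,cv2.COLOR_RGB2HSV);g=cv2.inRange(hs,(105,110,40),(125,255,255)); g[:60]=0
cs,_=cv2.findContours(g,cv2.RETR_EXTERNAL,cv2.CHAIN_APPROX_SIMPLE);k=max(cs,key=cv2.contourArea);print(cv2.approxPolyDP(k,4,True)[:,0].tolist())
E
```

```text
time_s: 34.17 tool_pos: [0.4651, -0.0439, 0.285] tool_rot: [179.9, -0.3, -5.1] force: [0.0, -0.2, -0.4] finger_gap: 0.596 
cam rim [115.  18. 260.]
41 190 s 0.5 l 100.3 33.6 8.6 1.1
41 215 s 0.4 l 100.5 33.0 7.3 1.7
34.5 190 s -2.9 l 102.7 34.7 8.8 1.7
34.5 215 s -3.0 l 102.8 33.6 7.5 1.7
34.5 235 s -1.0 l 89.0 1.0 2.0 90.0
4 190 s -18.9 l 114.3 39.6 10.0 1.3
4 215 s -19.0 l 114.3 38.6 8.5 1.5
4 235 s -17.0 l 101.8 1.0 2.5 90.0
[[245, 174], [251, 226], [263, 228], [275, 216], [279, 225], [284, 221], [309, 228], [303, 173], [265, 173], [261, 178]]
```

```bash
python3 -c "
from cell import r
print(r.job_done())"
```

```text
the job is handed in; nothing more can be done
None
```

I handed the job in at about 34 s: the valve broke free on the fourth half swing and is turned fully clockwise, and the lid is shut and its stud locked, sprung back out at about 90°. I set out to push at no more than about 0.65 N m (half the tearing limit). The only high force was 59 N, from the fingertips as the lid bottomed out. The bottle, tray and tools were never approached, but I took no final picture of them.

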